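# Eject a tested battery cell and stop it with the other finger

### The job

The battery cell in the bench tester is done: press the tester's eject key right down with one finger, and with the other finger stop the cell in the open chute as the spring drives it out, before it runs out over the chute's end. Finish holding it like that: the cell out of its dock and at rest in the chute, your finger still stopping it. Do not lift the cell, and leave the two spare cells, the jar and the screwdriver around the tester alone.

Things in the scene. Friction and masses are not known exactly. Their poses are not given: they have to be found in the camera images.
- tester: Grey cell tester fixed to the bench. Origin on the bench under the chute's centre line, level with the eject key; x points from the chute's open end (x = -55 mm) back to the black spring housing (x = 137 to 185 mm, 80 mm wide, 72 mm high); z up. The cell is driven out along -x. The eject key stands beside the chute at x = 0, y = -56 mm.
- chute_point (a point): Point on the centre line of the flat chute floor, level with the key (tester x = 0, y = 0), 30 mm above the bench. The chute, 39 mm wide inside, is open here (x = -55 to +45 mm) with rails just 6 mm high and 4 mm thick: a fingertip can stand in it. The docked cell's front end is 44 mm away (towards +x), the chute's end 55 mm (towards -x).
- dock (a point): Point on the chute floor under the middle of the docked cell (tester x = 86 mm), 30 mm above the bench. The dock, x = 45 to 137 mm, has 30 mm high walls and a 24 mm wide strap over the cell (top 72 mm above the bench). In front of the cell a steel stop tooth (x = 40 to 44 mm) stands 8 mm up from the floor and keeps it in.
- key_top (a point): Centre of the top of the eject key, a flat grey pad 32 mm (tester x) by 30 mm (tester y) on a 34 mm high black block beside the open chute. 54 mm above the bench when up, 42 mm when right down; level with chute_point and 56 mm from it sideways (towards tester -y). Moves with the key.
- eject_key (a joint): Travel of the eject key in m: 0 is up, 0.012 right down. It starts within 0.0015 of up. About 3 to 8 N presses it; it stays where it is left. It carries the stop tooth, so at about 0.008 the cell is let go.
- cell_mid (a point): Centre of the cell to eject: red cylinder with square orange end caps, 84 mm long (x, along the chute), 36 mm wide and high, about 0.2 kg, loose, its centre docked 48 mm above the bench. Let go, a spring plate drives it towards tester -x with about 4 N at 0.2 to 0.4 m/s, so the stopping finger must stand in the chute beforehand; stopped, it still pushes with 2 to 4 N.
- spare_a: Spare cell standing upright on the bench, 36 by 36 mm, 84 mm high, loose; origin at the centre of its foot. Leave alone.
- spare_b: Second spare cell, the same. Leave alone.
- nut_jar: Small grey plastic jar with a white cap, 60 mm across, 70 mm high, loose; origin at the centre of its foot. Leave alone.
- driver: Screwdriver lying on the bench, about 180 mm long along its x axis, loose. Leave alone.
- cell: The same battery cell; origin at the middle of its underside, x along its length, z up (lying flat on the chute floor).
There are look-alikes about, which are no part of the job. What is shaped like the cell but grey is not meant.

How it is judged (in metres and radians):
On the way:
1. The eject key is pressed right down and the cell has come out of the dock by at least 12 mm (value of joint eject_key above 0.01 m and x of cell_mid in the frame of tester below 0.075 m), for 0.1 s.
At the end, for the whole second after the job is handed in: The eject key is down (at least 10 of its 12 mm); the cell lies flat and straight on the chute floor (within 5 mm in height, 6 mm sideways, 0.12 rad), 12 to 100 mm out from where it was docked, at rest (under 20 mm/s), and a finger is stopping it with more than 0.5 N (all of step 1 and x of cell_mid in the frame of tester above -0.013 m and y of cell_mid in the frame of tester between -0.006 and 0.006 m and z of cell_mid in the frame of tester between 0.043 and 0.053 m and angle between the x axis of cell_mid and the x axis of tester, either way round below 0.12 rad and linear speed of cell below 0.02 m/s and contact force between cell and the fingers above 0.5 N); the arm keeps its last pose, push and grip.
It fails at once if The cell's front end ran out over the end of the chute (x of cell_mid in the frame of tester below -0.013 m).
It fails at once if The cell was lifted off the chute (more than 10 mm) (z of cell_mid in the frame of tester above 0.058 m).
It fails at once if A spare cell, the jar or the screwdriver was moved (more than 10 mm) (distance of any of spare_a, spare_b, nut_jar, driver from where it was at the start of the episode above 0.01 m).
It also fails if it takes over 32 s, if anything falls off the work surface, if the arm or the gripper's body presses on something with over 40 N, if the wrist force passes 120 N, or if a joint passes its speed limit or range.

### The arm

A 6-joint arm with a two-finger parallel gripper is mounted at the origin on the work surface. World frame = base frame: x ahead of the robot, y to its left, z up, the work surface at z = 0. Lengths are in mm, angles in rad, forces in N, time in s.
With the tool pointing down it reaches from about 350 to 1000 mm from the base axis. Payload 7.1 kg.
Tool frame: the origin (TCP) lies midway between the tips of the shut fingers; the grasp point (between the pads) lies 19 mm behind it (env.tcp_to_grasp is the z of the grasp point in the tool frame, in mm); z points along the fingers, y is the line along which they close (so a half turn about z gives the same grasp; the last joint's range is limited). The gripper opens to 85 mm and grips with 20 to 120 N. Pads are 22 mm wide; open, the fingers measure 114 mm over their backs; the gripper's body (76 mm by 85 mm) begins 54 mm behind the grasp point. The pads swing forward as they close: fully open they stand 13 mm farther back than shut.
Start: joints at [-0.019, 0.423, 1.63, -0, 1.089, -0.019], TCP at [624.984, 0.026, 198.019] pointing down, gripper open.
Joint ranges: [-3, 3], [-0.9, 2.11], [0.09, 2.58], [-1.31, 4.45], [0.11, 2.69], [-2.54, 2.54]. Speed limits (rad/s): [2.39, 2.39, 3.01, 3.14, 3.14, 3.14].

### API

Orientations are given as a rotation vector (axis times angle).
In Python, from plant import env gives the robot as it stands.
- The arm moves only by the tool apply_moves, never from a script. Its argument "deltas" is one flat list of numbers, 5 for each row, row after row: the finger opening in cm, from 0 to 8.54, then the shift along the world's x, y, z in cm, then the turn about the world's z in rad. A call has 1 to 20 rows; each row shifts and turns the commanded pose from where the row before left it; what a row does not reach is not made up. A row lasts 1/8 s, in which the tool goes at most 62.5 mm and 10.7 degrees, less where a joint would pass 70% of its speed; a pose out of reach is approached as far as the arm can. A call with a gripper value outside its range is refused whole. The fingers move at their own pace and stop on an object; the grip force is fixed at half the most. Time passes only in rows, so rows that do not move let the fingers close. It gives the time, the measured TCP pose, the force, the opening and the grip force at its end, in the units of the state.
- env.observe(): the state, without advancing time (a new reading comes with each control period).
- env.snapshot(name): name is "scene" or "side" or "wrist"; returns (picture, depth): 480x640x3 uint8, red, green, blue; 480x640 float32, mm along the optical axis (not along the pixel's ray), 0 where there is no reading.
- env.camera_params(name): a dict with "K" (3x3 intrinsics, pixels), "camera_from_world" (4x4, takes a point from world to camera coordinates). Camera axes: x right, y up, looking along -z (the intrinsics and any distortion apply to the point x, -y, -z); pixel columns grow to the right and rows downward; lengths in mm; the calibration is good to about 2 mm. A picture is of the moment at which its call begins: read the wrist's pose just before it. camera_params takes no time and is no camera call; for the wrist camera it gives the pose at the moment of the call.
- env.job_done(): hands the job in; it is judged then, once.
Trained networks look in the newest picture that a camera, given by its name, has taken for a name from the list of things; names that differ only in an ending like _2 or _b are one class to them, and where a whole thing is asked for, a point or a joint stands for the part that bears it (a point fixed in the world has none). Each returns a list of dicts, best first, with "confidence" (0 to 1); they miss things now and then, are a little off and sometimes report something else, mostly with a low value. They report only what shows in the picture. A call takes as long as a camera call. They do not tell look-alikes from the thing itself.
- env.search_frame(camera, query): "centre" ([column, row] in pixels, amid what is visible of it).
- env.silhouettes(camera, query): "region" (480x640 bool, what is visible of it) and "centre" ([column, row] in pixels, amid what is visible of it).
- env.spot_point(camera, query): "centre" ([column, row] in pixels: a listed point, or the origin of a listed thing).
The state is a dict: "clock": time; "joint_pos": joint angles; "qvel": joint speeds; "joint_torque": joint torques, N m; "position": TCP position; "eef_rot": TCP orientation; "contact_force": force on the tool from outside, world axes, zero at the start; "wrist_torque": the same for the moment, N m; "grip_width": finger opening in mm; "grip_force": force on a finger pad.
Only numpy, scipy, OpenCV 4.12 (cv2) and the standard library are available. Lean on these libraries where they do the work, as an engineer would, in place of code of your own. Each camera call takes 0.05 s, during which the arm holds its last target. There are 200 camera calls.

## Working session

There is one attempt and no reset: what is moved stays moved. The work goes in short steps, Python scripts to look and compute and a tool call to move; the robot and the scene stay as the last step left them, time stands still between calls to the robot, and variables do not carry over. Pictures are saved under pics/ and viewed, at most 10 in all, crops included, and the job is handed in when it is done.

Besides the shell and the picture viewer there is one more tool, called after "Emit:" as name(argument=value, ...) on one line, values as JSON. apply_moves: Moves the arm, as the interface text tells. Its arguments: {"type":"object","properties":{"deltas":{"type":"array","items":{"type":"number"}}},"required":["deltas"]}

```bash
mkdir -p pics
cat > h.py <<'E'
import numpy as np, cv2
from plant import env
def px2w(c,u,v,d=None,z=None,P=None):
    P=P or env.camera_params(c);K=np.array(P["K"]);T=np.linalg.inv(np.array(P["camera_from_world"]))
    r=np.linalg.inv(K)@[u,v,1];r=np.array([r[0],-r[1],-r[2]])
    o=T[:3,3];w=T[:3,:3]@r
    s=d if d is not None else (z-o[2])/w[2]
    return o+w*s
E
python3 - <<'E'
from h import *
ims=[]
for c in("scene","side"):
    p,d=env.snapshot(c);cv2.imwrite(f"pics/{c}0.png",p[:,:,::-1]);np.save(f"pics/{c}_d.npy",d)
    print(c,env.camera_params(c).keys())
    for q in("chute_point","key_top","dock","cell_mid","tester","spare_a","nut_jar","driver"):
        for r in env.spot_point(c,q)[:3]:
            u,v=r["centre"];dd=d[int(v),int(u)] if 0<=v<480 and 0<=u<640 else 0
            print(q,np.round([u,v],1),round(r["confidence"],2),np.round(px2w(c,u,v,d=dd),0))
print(env.observe()["clock"])
E
```

```text
scene dict_keys(['K', 'camera_from_world'])
key_top [252.4 250.2] 0.76 [561. -70.  52.]
key_top [239.9 173. ] 0.21 [692.  -5. 339.]
dock [305.1 223.6] 0.79 [499.  -9.  55.]
dock [249.4 228.6] 0.27 [508. -95.  29.]
dock [306.4 221.6] 0.21 [497.  -7.  58.]
cell_mid [306.7 214.3] 0.76 [496.  -7.  73.]
cell_mid [445.7 253.6] 0.76 [488. 201.  33.]
tester [251.2 240. ] 0.6 [529. -85.  30.]
spare_a [295.1 189. ] 0.95 [392. -54.   9.]
spare_a [341.1 175.1] 0.58 [349.  17.  18.]
nut_jar [365.5 293.6] 0.67 [589.  97.  43.]
driver [237.6 176.9] 0.82 [693.  -7. 335.]
side dict_keys(['K', 'camera_from_world'])
chute_point [358.3 234.6] 0.78 [476. -47.  65.]
key_top [320.4 214.6] 0.73 [566. -75.  53.]
dock [345.6 262.9] 0.57 [451.  22.  65.]
cell_mid [376.2 382.1] 0.84 [329. 137.  30.]
cell_mid [345.  257.2] 0.83 [458.  14.  67.]
cell_mid [234.3 359.7] 0.68 [465. 213.  34.]
tester [357.  250.2] 0.89 [453.  -9.  68.]
spare_a [418.8 334.3] 0.9 [331.  31.  16.]
spare_a [421. 296.] 0.79 [337.  35.  78.]
nut_jar [249.1 295.3] 0.73 [538. 117.  24.]
nut_jar [346.3 266.7] 0.34 [440.  38.  73.]
driver [448.7 261.2] 0.84 [ 369. -143.   14.]
0.9
```

View pics/scene0.png

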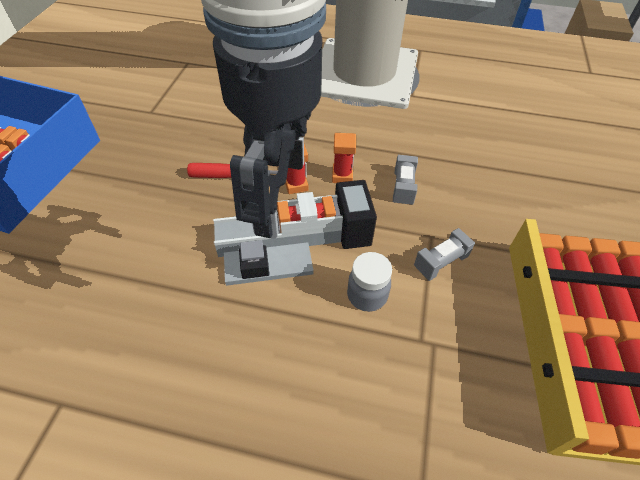

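View pics/side0.png

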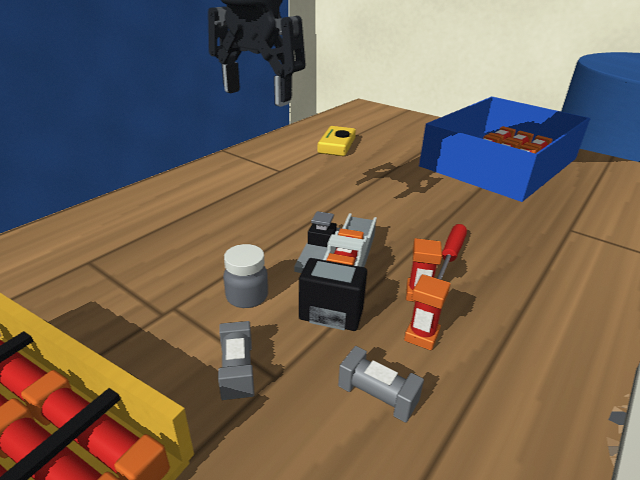

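The cell meant is the red one with orange caps lying in the dock (scene ~306,210; side ~345,255). The two grey ones (scene 405,180 and 445,253) are look-alikes lying on the bench, and the spares stand upright. The chute opens towards world −y and the key (scene 252,250) is on the +x side. Next I fit the tester pose.

Run:
```python
from h import *
from scipy.spatial.transform import Rotation as R
o=env.observe();print(o["clock"],o["position"],R.from_rotvec(o["eef_rot"]).as_matrix().round(3).tolist())
def cloud(c):
    d=np.load(f"pics/{c}_d.npy");P=env.camera_params(c);K=np.array(P["K"]);T=np.linalg.inv(P["camera_from_world"])
    v,u=np.mgrid[:480,:640];r=np.stack([u,v,np.ones_like(u)],-1)@np.linalg.inv(K).T*d[...,None];r[...,1:]*=-1
    return r@T[:3,:3].T+T[:3,3]
for c in("scene","side"):
    W=cloud(c);im=cv2.imread(f"pics/{c}0.png").astype(int)
    x,y,z=W[...,0],W[...,1],W[...,2]
    m=(abs(z-72)<5)&(x>430)&(x<570)&(y>25)&(y<140)
    n,l,s,_=cv2.connectedComponentsWithStats(m.astype(np.uint8));k=1+np.argmax(s[1:,4]);m=l==k
    pts=W[m];print(c,"housing",m.sum(),pts.mean(0).round(1),cv2.minAreaRect(pts[:,:2].astype(np.float32)))
    m=(abs(z-54)<4)&(x>535)&(x<590)&(y<-45)&(y>-110);pts=W[m]
    if m.any():print("key",m.sum(),pts.mean(0).round(1),cv2.minAreaRect(pts[:,:2].astype(np.float32)))
uv={"scene":[252.4,250.2],"side":[320.4,214.6]}
for c in uv: print(c,"key z54",px2w(c,*uv[c],z=54).round(1))
print("chute side z30",px2w("side",358.3,234.6,z=30).round(1),"dock",px2w("scene",305.1,223.6,z=30).round(1),px2w("side",345.6,262.9,z=30).round(1))
# triangulate key & cell
def tri(a,b):
    A=[];B=[]
    for c,p in(("scene",a),("side",b)):
        o=px2w(c,*p,d=0.);w=px2w(c,*p,d=1.)-o;w/=np.linalg.norm(w);M=np.eye(3)-np.outer(w,w);A.append(M);B.append(M@o)
    return np.linalg.solve(sum(A),sum(B)).round(1)
print("tri key",tri(uv["scene"],uv["side"]),"dock",tri([305.1,223.6],[345.6,262.9]),"cell",tri([306.7,214.3],[345,257.2]))
```

```text
0.9 [6.24973241e+02 4.56548370e-02 1.98019659e+02] [[-0.0, 1.0, -0.0], [1.0, 0.0, -0.0], [-0.0, -0.0, -1.0]]
scene housing 1003 [459.3  58.8  71.5] ((454.2834167480469, 58.47330856323242), (66.14640808105469, 47.65388488769531), 22.524036407470703)
key 404 [561.  -71.2  52.6] ((560.6697998046875, -71.26252746582031), (31.867860794067383, 31.80219841003418), 22.61472511291504)
side housing 1058 [454.9  63.9  72.6] ((453.2233581542969, 58.760353088378906), (65.05699920654297, 51.479766845703125), 20.791343688964844)
key 221 [557.5 -69.4  53.2] ((558.4864501953125, -70.86752319335938), (29.97730827331543, 33.64616012573242), 22.16344451904297)
scene key z54 [562.8 -69.2  54. ]
side key z54 [565.6 -73.3  54. ]
chute side z30 [504.9 -95.2  30. ] dock [478.9 -14.2  30. ] [476.6 -18.6  30. ]
tri key [563.4 -69.3  56. ] dock [476.9 -16.   29.8] cell [473.7 -12.3  45.5]
```

Emit:
apply_moves(deltas=[4.15,-2.98,-2.72,0,0.13,4.15,-2.98,-2.72,0,0.13,4.15,-2.98,-2.73,-2,0.13,4.15,0,0,-4,0,4.15,0,0,-3,0,4.15,0,0,0,0,4.15,0,0,0,0])

```text
clock: 1.78
position: [536.4, -81.7, 109.0]
eef_rot: [1.748, 2.609, 0.001]
contact_force: [-0.2, -0.3, 0.3]
grip_width: 41.3
grip_force: 0.0
```

Run:
```python
from h import *
o=env.observe();print(o["clock"],o["position"],o["grip_width"],o["eef_rot"],o["contact_force"])
P=env.camera_params("wrist");p,d=env.snapshot("wrist")
q,_=env.snapshot("side");cv2.imwrite("pics/w1.png",np.hstack([cv2.resize(p,(400,300)),cv2.resize(q[120:345,220:520],(400,300))])[:,:,::-1])
for n in("chute_point","key_top","dock","cell_mid"):
    for r in env.spot_point("wrist",n)[:2]:
        u,v=r["centre"];print(n,u,v,r["confidence"],px2w("wrist",u,v,z={"key_top":54,"cell_mid":48}.get(n,30),P=P).round(1))
K=np.array(P["K"]);T=np.linalg.inv(P["camera_from_world"])
v,u=np.mgrid[:480,:640];r=np.stack([u,v,np.ones_like(u)],-1)@np.linalg.inv(K).T*d[...,None];r[...,1:]*=-1
W=r@T[:3,:3].T+T[:3,3];x,y,z=np.moveaxis(W,-1,0)
m=(abs(z-54)<3)&(x>530)&(x<600)&(y<-35)&(y>-110)&(d>0)
print("key",m.sum(),W[m].mean(0) if m.any() else 0, cv2.minAreaRect(W[m][:,:2].astype(np.float32)) if m.any() else 0)
```

```text
1.775 [536.41924826 -81.71324756 108.98382394] 41.2686756451016 [1.74801763e+00 2.60902502e+00 7.49759367e-04] [-0.19835204 -0.27381589  0.33688773]
chute_point 275.4 228.5 0.65 [508.7 -91.9  30. ]
key_top 275.0 229.3 0.73 [508.4 -84.5  54. ]
key_top 357.9 240.1 0.66 [559.3 -71.3  54. ]
key 1962 [559.2355437  -71.55058928  51.96266851] ((559.2433471679688, -71.39962005615234), (29.873353958129883, 32.092220306396484), 22.59882926940918)
```

View pics/w1.png

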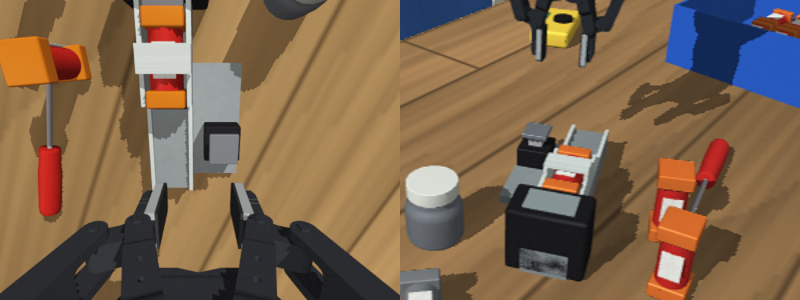

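The wrist view confirms it: red cell with orange caps under the white strap (155,60), open chute below it, key pad at (222,148), and the fingers straddling them with the right yaw. Descending.

Emit:
apply_moves(deltas=[4.15,-0.24,0,-2.5,0,4.15,0,0,-2.4,0,4.15,0,0,-0.3,0,4.15,0,0,-0.3,0,4.15,0,0,0,0,4.15,0,0,0,0])

```text
clock: 2.82
position: [533.7, -81.8, 53.7]
eef_rot: [1.748, 2.609, 0.001]
contact_force: [0.6, -0.2, -0.1]
grip_width: 41.6
grip_force: 0.0
```

Run:
```python
from h import *
q,_=env.snapshot("side");s,_=env.snapshot("scene");w,_=env.snapshot("wrist")
cv2.imwrite("pics/s2.png",np.hstack([cv2.resize(q[140:290,260:460],(400,300),interpolation=2),cv2.resize(s[150:300,180:380],(400,300),interpolation=2)])[:,:,::-1])
o=env.observe();print(o["position"],o["contact_force"])
```

```text
[533.4339377  -81.72554685  53.4396083 ] [-0.80641444  0.01383685 -0.61350804]
```

View pics/s2.png

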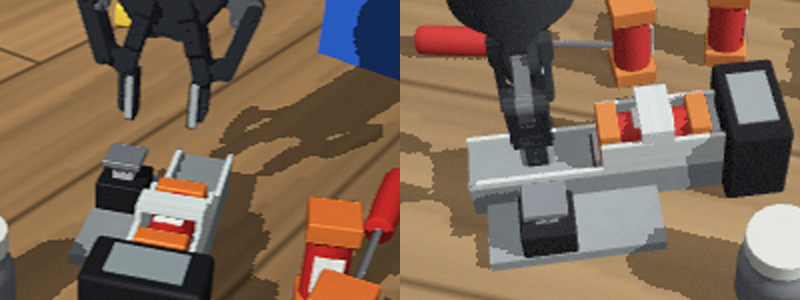

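Run:
```python
from h import *
def proj(c,p):
    P=env.camera_params(c);q=np.array(P["camera_from_world"])@[*p,1];k=np.array(P["K"])@[q[0],-q[1],-q[2]];return (k[:2]/k[2]).round(1)
o=env.observe();t=o["position"];print(o["clock"],t,o["contact_force"])
a=np.array([.924,.383,0])
s={}
for c,(x0,y0) in {"side":(260,140),"scene":(180,150)}.items():
    p,_=env.snapshot(c);p=p[:,:,::-1].copy()
    for sg in(1,-1):
        u=proj(c,t+sg*28*a);print(c,sg,u,(u-[x0,y0])*2);cv2.circle(p,tuple(int(v) for v in u),2,(0,255,0),1)
    s[c]=cv2.resize(p[y0:y0+150,x0:x0+200],(400,300),interpolation=2)
cv2.imwrite("pics/s3.png",np.hstack([s["side"],s["scene"]]))
```

```text
2.975 [533.4339377  -81.72554685  53.4396083 ] [-0.80641444  0.01383685 -0.61350804]
side 1 [322.6 216.7] [125.2 153.4]
side -1 [357.  222.2] [194.  164.4]
scene 1 [252.  248.3] [144.  196.6]
scene -1 [249.1 218.4] [138.2 136.8]
```

View pics/s3.png

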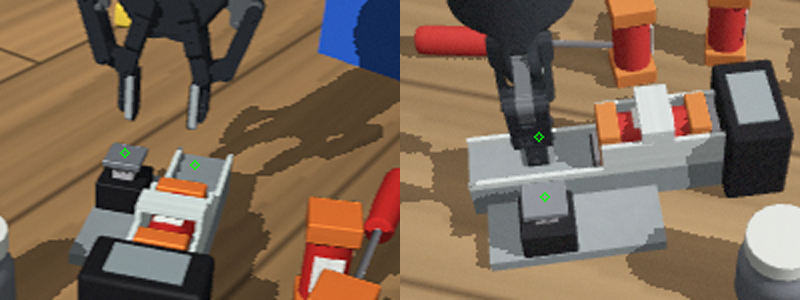

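The fingertips show about 25 mm higher than the TCP reading suggests (the key at side crop 125,153 is untouched, the tip is at 130,120), and there is no force. I descend carefully, watching the force.

Emit:
apply_moves(deltas=[4.15,0,0,-0.3,0,4.15,0,0,-0.3,0,4.15,0,0,-0.3,0,4.15,0,0,0,0])

```text
clock: 3.58
position: [532.9, -81.6, 43.6]
eef_rot: [-1.749, -2.609, 0.0]
contact_force: [-0.4, 0.8, 0.4]
grip_width: 41.5
grip_force: 0.0
```

```bash
cat > l.py <<'E'
from h import *
import sys
from scipy.spatial.transform import Rotation as R
p,d=env.snapshot("side");o=env.observe();print(o["clock"],o["position"],o["contact_force"])
s,ds=env.snapshot("scene")
P=env.camera_params("side");K=np.array(P["K"]);T=np.linalg.inv(P["camera_from_world"])
v,u=np.mgrid[:480,:640];r=np.stack([u,v,np.ones_like(u)],-1)@np.linalg.inv(K).T*d[...,None];r[...,1:]*=-1
W=r@T[:3,:3].T+T[:3,3]
# into tester frame
a=np.array([-.383,.924]);b=np.array([-.924,-.383]);c=np.array([508.3,-92.6])
x=(W[...,:2]-c)@a;y=(W[...,:2]-c)@b;z=W[...,2]
dark=p.max(2)<110
for n,y0 in(("key",-56),("chute",0)):
    m=(abs(x)<25)&(abs(y-y0)<20)&(z<140)&(z>57)&(d>0)
    if m.any():print(n,m.sum(),"lowest",np.percentile(z[m],[0,2,5]).round(1),"x,y",np.median(x[m]).round(1),np.median(y[m]).round(1))
if len(sys.argv)>1:
    w,_=env.snapshot("wrist")
    cv2.imwrite(sys.argv[1],np.hstack([cv2.resize(p[140:290,260:460],(400,300),interpolation=2),cv2.resize(s[150:300,180:380],(400,300),interpolation=2)])[:,:,::-1])
E
python3 l.py
```

```text
3.625 [533.04812276 -81.64623084  43.80484731] [ 0.29848189 -0.65037248 -0.33931142]
key 502 lowest [79.8 82.8 86.1] x,y 9.9 -54.1
chute 446 lowest [78.2 83.9 86.9] x,y 10.5 3.3
```

Emit:
apply_moves(deltas=[4.15,0,0,-0.4,0,4.15,0,0,-0.4,0,4.15,0,0,-0.4,0,4.15,0,0,0,0])

```text
clock: 4.18
position: [532.9, -81.6, 31.6]
eef_rot: [-1.749, -2.609, 0.001]
contact_force: [-0.6, -0.3, 0.3]
grip_width: 41.4
grip_force: 0.0
```

```bash
python3 l.py pics/s4.png
```

```text
4.225 [533.00026495 -81.63553348  31.75782257] [-0.50505353 -0.32276031  0.5733817 ]
key 617 lowest [66.5 71.1 75.6] x,y 10.3 -54.3
chute 553 lowest [66.1 72.2 76.3] x,y 11.0 2.0
```

View pics/s4.png

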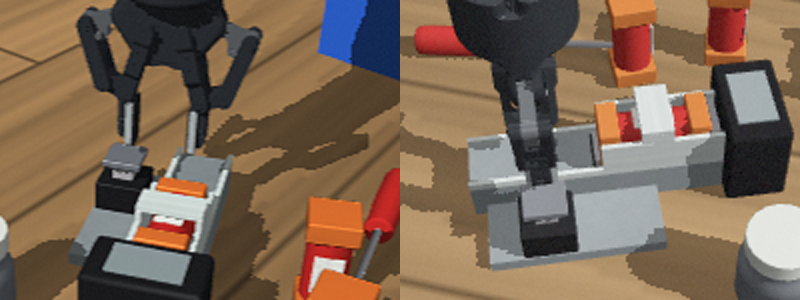

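The fingertips are in line with the key and chute (x≈0; y≈−55 and 2), about 12 mm above the pad. Continuing down.

Emit:
apply_moves(deltas=[4.15,0,0,-0.4,0,4.15,0,0,-0.3,0,4.15,0,0,-0.3,0,4.15,0,0,-0.2,0,4.15,0,0,0,0])

```text
clock: 4.95
position: [533.0, -81.6, 19.8]
eef_rot: [-1.749, -2.609, 0.0]
contact_force: [0.3, 0.4, -0.0]
grip_width: 41.6
grip_force: 0.0
```

```bash
python3 l.py
```

```text
5.0 [533.13905957 -81.65348808  19.92287003] [ 0.64208588 -0.24221962  0.53660251]
key 701 lowest [57.2 60.8 64.9] x,y 10.9 -53.0
chute 638 lowest [58.4 62.2 65.8] x,y 11.5 0.8
```

Emit:
apply_moves(deltas=[4.15,0,0,-0.2,0,4.15,0,0,-0.2,0,4.15,0,0,0,0])

```text
clock: 5.42
position: [533.5, -81.7, 16.2]
eef_rot: [1.749, 2.609, 0.0]
contact_force: [0.9, -0.0, 3.6]
grip_width: 41.7
grip_force: 1.5
```

Contact with the key (3.6 N). Pressing on.

Emit:
apply_moves(deltas=[4.15,0,0,-0.25,0,4.15,0,0,-0.25,0,4.15,0,0,-0.25,0,4.15,0,0,0,0,4.15,0,0,0,0])

```text
clock: 6.05
position: [533.5, -82.0, 8.4]
eef_rot: [1.748, 2.609, -0.0]
contact_force: [1.5, -3.6, -0.7]
grip_width: 41.4
grip_force: 1.7
```

```bash
python3 l.py pics/s5.png
```

```text
6.1 [533.41859309 -81.97806079   8.36728414] [ 1.53473797 -3.01137356 -1.0718919 ]
key 746 lowest [57.2 59.9 64. ] x,y 11.0 -53.6
chute 781 lowest [58.  64.9 65.7] x,y 12.3 0.1
```

View pics/s5.png

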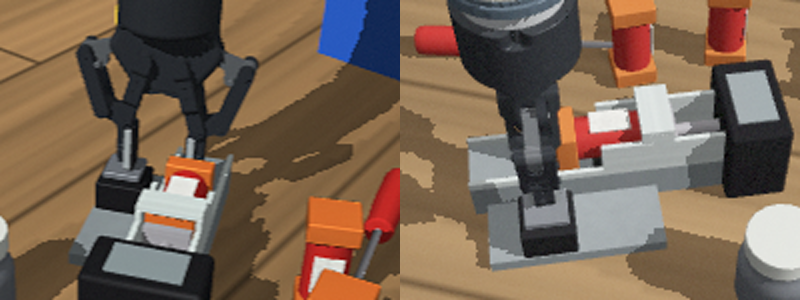

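The cell has been released and rests against the finger, pushing about 3.3 N along −x (red cell at scene crop 605,130). The key should have a little travel left, so I press down to its stop.

Emit:
apply_moves(deltas=[4.15,0,0,-0.15,0,4.15,0,0,-0.15,0,4.15,0,0,0,0,4.15,0,0,0,0])

```text
clock: 6.7
position: [533.8, -81.9, 6.7]
eef_rot: [1.748, 2.609, 0.001]
contact_force: [-1.5, -3.6, 12.2]
grip_width: 41.5
grip_force: 8.5
```

12 N is more than the key's 8 N, so it is at its stop. Final check of the cell and key, then hand in.

Run:
```python
from h import *
a=np.array([-.383,.924]);b=np.array([-.924,-.383]);c=np.array([508.3,-92.6])
p,d=env.snapshot("scene");P=env.camera_params("scene");K=np.array(P["K"]);T=np.linalg.inv(P["camera_from_world"])
v,u=np.mgrid[:480,:640];r=np.stack([u,v,np.ones_like(u)],-1)@np.linalg.inv(K).T*d[...,None];r[...,1:]*=-1
W=r@T[:3,:3].T+T[:3,3];x=(W[...,:2]-c)@a;y=(W[...,:2]-c)@b;z=W[...,2]
m=(abs(x)<16)&(y<-58)&(y>-70)&(z>36)&(z<60);print("key z",m.sum(),np.percentile(z[m],[10,50,90]))
R,G,B=[p[...,i].astype(int) for i in range(3)]
m=(R>150)&(B<70)&(x>-10)&(x<140)&(abs(y)<25)&(z>62);print("cell x",x[m].min(),x[m].max(),"z",np.median(z[m]),"y",y[m].mean(),cv2.fitLine(np.c_[x[m],y[m]].astype(np.float32),2,0,.01,.01).ravel())
o=env.observe();print(o["clock"],o["contact_force"],o["position"])
```

```text
key z 213 [39.5059197  41.41236484 54.26031691]
cell x 16.462656827315204 74.07886769214393 z 63.16564170597837 y -3.8298543379265766 [ 0.85628647  0.5165012  29.649874   -3.8298542 ]
6.75 [-1.14659615 -2.7785096  12.30669064] [533.82457551 -81.8859538    6.67800655]
```

```bash
python3 -c "
from plant import env
print(env.job_done())"
```

```text
the job is handed in; nothing more can be done
None
```

I handed the job in, but the judge returned no verdict. At hand-in the key was at its stop (pad about 41 mm above the bench, 12 N on it). The cell was out of its dock and at rest against the finger with about 3 N; I did not separately measure that it lies straight in the chute.

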